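Lock the battery canister's bayonet ring

TASK

The wide, squat canister on the tray is full of used batteries: lock its lid by turning the bayonet ring on top clockwise (seen from above), about a quarter turn, until its lugs are under their hooks and it is fully home against its stop, then let go. The taller, slimmer canister has the same kind of ring but is still being filled, so leave its ring as it is, and do not knock over the brown glass bottle.

Things in the scene. Friction and masses are not known exactly. Their poses are not given: they have to be found in the camera images.
- battery_ring (a joint): Turn of the ring on the wide, squat grey canister (136 mm across, 80 mm high, fixed to the tray). 0 = fully open; grows clockwise seen from above to a hard stop at 1.571 rad (90 degrees) = locked, the ring's two lugs (in line with the bar) under the two fixed hooks. Starts at 0.1 to 0.4. Stiff, about 0.25 N m of friction all the way; it stays where it is left.
- battery_grip (a point): Centre of the black bridge handle (cross bar) on the squat canister's ring, on the ring's axis, 123 mm above the tray. Bar 86 mm long (x axis along it), 16 thick, 22 high, z up; it turns with the ring. Free gap below its middle: lid disc 39 mm below this point, steel ring (92 mm outside) 31 below, fixed hooks 45 to 57 mm from the axis 27 below. Bar end posts 33 to 43 mm from the axis.
- tall_bar_end (a point): Point near one end of the black bridge handle on the ring of the taller, slimmer grey canister (100 mm across, 140 mm high, handle top 194 mm above the tray, fixed to the tray). x axis along the bar, z up; that ring's axis lies at -38 mm along x from this point. This ring is to be left alone.
- brown_bottle: Brown glass bottle, 62 mm across, 200 mm high, loose, standing on the tray. Origin at the centre of its underside; z axis up along the bottle.
There are look-alikes about, which are no part of the job. What is shaped like the brown_bottle but turquoise is not meant.

How it is judged:
By the outcome, as a careful person would: the job done as asked, in the order asked, and still so for the second after the job is handed in, with the robot touching nothing.
It also fails if it takes over 35 s, if anything falls off the work surface, if the arm or the gripper's body presses on something with over 40 N, if the wrist force passes 120 N, or if a joint passes its speed limit or range.

ROBOT

A 7-joint arm with a two-finger parallel gripper is mounted at the origin on the work surface. World frame = base frame: x ahead of the robot, y to its left, z up, the work surface at z = 0. Lengths are in m, angles in rad, forces in N, time in s.
With the tool pointing down it reaches from about 0.425 to 0.925 m from the base axis. Payload 6.8 kg.
Tool frame: the origin (TCP) lies midway between the tips of the shut fingers; the grasp point (between the pads) lies bot.grip_point_offset behind it (bot.grip_point_offset is the distance from the TCP to the grasp point, in m); z points along the fingers, y is the line along which they close (so a half turn about z gives the same grasp; the last joint's range is limited). The gripper opens to 85 mm and grips with 20 to 120 N. Pads are 22 mm wide; open, the fingers measure 114 mm over their backs; the gripper's body (76 mm by 85 mm) begins 54 mm behind the grasp point. The pads swing forward as they close: fully open they stand 13 mm farther back than shut.
Start: joints at [-1.217, 0.477, 0.022, 1.555, -0.011, 1.109, -0.083], TCP at [0.301, 0.604, 0.231] pointing down, gripper open.
Joint ranges: [-2.96, 2.96], [-0.34, 2.1], [-1.41, 1.46], [0.24, 2.44], [-1.37, 4.51], [0.17, 1.92], [-2.96, 2.96]. Speed limits (rad/s): [2.39, 2.39, 3.14, 3.14, 3.14, 3.14, 3.14].

INTERFACE

Orientations are given as a unit quaternion [w, x, y, z].
In Python, from station import get_obs, cams, job, bot gives the robot as it stands.
- The arm moves only by the tool arm_command, never from a script. Its argument "rows" is a list that holds one entry, the list of rows, each a list of 5 numbers: the finger opening in mm, from 0 to 85.4, then the shift along the world's x, y, z in units of 60 mm (1.0 is 60 mm), then the turn about the world's z in units of 0.08 rad (1.0 is 0.08 rad). In form: [[[grip, x, y, z, turn], ...]]. A call has exactly 10 rows; each row shifts and turns the commanded pose from where the row before left it; what a row does not reach is not made up. A row lasts 1/8 s, in which the tool goes at most 62.5 mm and 10.7 degrees, less where a joint would pass 70% of its speed; a pose out of reach is approached as far as the arm can. A call with a number of a shift or a turn outside -1 to 1 is refused whole. A call with a gripper value outside its range is refused whole. The fingers move at their own pace and stop on an object; "newtons" is the grip in N (left out, the last holds). Time passes only in rows, so rows that do not move let the fingers close, or fill a call up. It gives the time, the measured TCP pose, the force, the opening and the grip force at its end, in the units of the state.
- get_obs(): the state, without advancing time (a new reading comes with each control period).
- cams.read_camera(name): name is "scene" or "top"; returns the picture (480x640x3 uint8, red, green, blue); there is no depth.
- cams.camera_params(name): a dict with "K" (3x3 intrinsics, pixels), "k1" (the pictures are not rectified: a ray, as slopes to the right and down, at radius r is drawn at 1 + k1 r^2 times it, then the intrinsics apply), "extrinsics" (4x4, takes a point from camera to world coordinates). Camera axes: x right, y down, z forward; pixel columns grow to the right and rows downward; lengths in m; the calibration is good to about 2 mm. A picture is of the moment at which its call begins. camera_params takes no time and is no camera call.
- job.hand_in(): hands the job in; it is judged then, once.
The state is a dict: "t": time; "q": joint angles; "joint_vel": joint speeds; "joint_torque": joint torques, N m; "eef_pos": TCP position; "tool_rot": TCP orientation; "contact_force": force on the tool from outside, world axes, zero at the start; "torque": the same for the moment, N m; "gripper_width": opening from 0.0 (shut) to 1.0 (fully open); "grasp_force": force on a finger pad.
Only numpy, scipy, OpenCV 4.12 (cv2) and the standard library are available. Lean on these libraries where they do the work, as an engineer would, in place of code of your own. Each camera call takes 0.05 s, during which the arm holds its last target. There are 200 camera calls.

## Working session

There is one attempt and no reset: what is moved stays moved. The work goes in short steps, Python scripts to look and compute and a tool call to move; the robot and the scene stay as the last step left them, time stands still between calls to the robot, and variables do not carry over. Pictures are saved under pics/ and viewed, at most 10 in all, crops included, and the job is handed in when it is done.

Besides the shell and the picture viewer there is one more tool, called after ">>>" as name(argument=value, ...) on one line, values as JSON. arm_command: Moves the arm, as the interface text tells. Its arguments: {"type":"object","properties":{"rows":{"type":"array"},"newtons":{"type":"number"}},"required":["rows"]}

```bash
mkdir -p pics; cat > h.py <<'E'
import numpy as np, cv2
from station import get_obs,cams,job,bot
def ray(name,px):
    p=cams.camera_params(name);K=np.array(p["K"],float);T=np.array(p["extrinsics"],float)
    d=((px[0]-K[0,2])/K[0,0],(px[1]-K[1,2])/K[1,1]);d=np.array(d);u=d.copy()
    for _ in range(20): u=d/(1+p["k1"]*(u@u))
    v=T[:3,:3]@np.array([u[0],u[1],1]);return T[:3,3],v
def onz(name,px,z):
    o,v=ray(name,px);return o+v*(z-o[2])/v[2]
def snap(name,f):
    im=np.array(cams.read_camera(name))[:,:,::-1].copy();cv2.imwrite(f,im);return im
E
python3 - <<'E'
from h import *
for n in("scene","top"):
    snap(n,f"pics/{n}0.png");p=cams.camera_params(n);print(n,np.round(p["K"],1).tolist(),p["k1"],np.round(p["extrinsics"],3).tolist())
o=get_obs();print(o["t"],o["eef_pos"],o["tool_rot"],bot.grip_point_offset)
E
```

```text
scene [[510.7, 0.0, 312.2], [0.0, 510.7, 245.8], [0.0, 0.0, 1.0]] -0.1240224269589511 [[0.304, 0.764, -0.569, 1.123], [0.953, -0.249, 0.174, -0.137], [-0.008, -0.595, -0.804, 0.816], [0.0, 0.0, 0.0, 1.0]]
top [[558.0, 0.0, 315.9], [0.0, 558.0, 241.8], [0.0, 0.0, 1.0]] -0.02154523115528093 [[-0.028, -0.984, 0.173, 0.456], [-1.0, 0.03, 0.008, -0.027], [-0.013, -0.173, -0.985, 1.204], [0.0, 0.0, 0.0, 1.0]]
0.1 [0.30052445 0.60382935 0.23041204] [-1.32988772e-04  2.28838610e-01  9.73464033e-01 -8.05470324e-04] 0.0187
```

View pics/scene0.png

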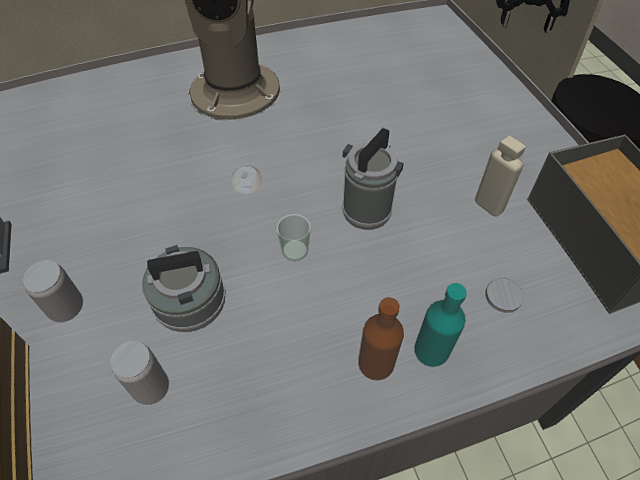

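View pics/top0.png

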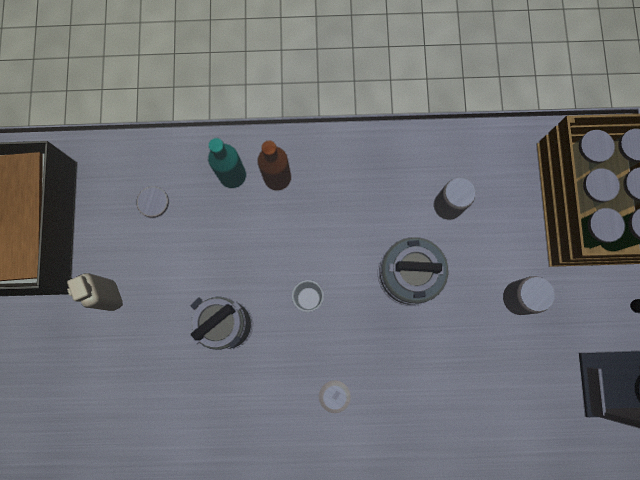

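The scene view shows the squat canister at about (183,285) with its bar at (175,265), the tall one at (370,180), the brown bottle at (380,340) and the turquoise one at (440,325). In the top view the squat canister is at (415,270) with its bar at (418,267), the tall one at (218,322), brown at (273,165) and turquoise at (226,162).
Candidates for the ring handle are top (418,267), which is wide and squat, and top (213,322), which is tall and slim. I choose (418,267) and check it in a close crop.

```bash
python3 - <<'E'
from h import *
im=cv2.imread("pics/top0.png");sc=cv2.imread("pics/scene0.png")
a=cv2.resize(im[225:315,370:460],(400,400),interpolation=cv2.INTER_CUBIC);b=cv2.resize(sc[235:335,135:235],(400,400),interpolation=cv2.INTER_CUBIC)
cv2.imwrite("pics/crop1.png",np.hstack([a,b]))
def bar(n,im,box,z):
    x0,y0,x1,y1=box;m=(im[y0:y1,x0:x1].max(2)<42).astype(np.uint8)
    k,l,s,c=cv2.connectedComponentsWithStats(m);i=1+s[1:,4].argmax()
    r=cv2.minAreaRect(np.argwhere(l==i)[:,::-1].astype(np.float32)+[x0,y0]) if 0 else cv2.minAreaRect((np.argwhere(l==i)[:,::-1]+[x0,y0]).astype(np.float32))
    B=cv2.boxPoints(r);e=sorted([(B[j]+B[(j+1)%4])/2 for j in range(4)],key=lambda p:-np.hypot(*(p-np.array(r[0]))))[:2]
    P=[onz(n,p,z) for p in e];d=P[1]-P[0]
    print(n,r,s[i,4],np.round(P,4).tolist(),"mid",np.round((P[0]+P[1])/2,4),"len",np.linalg.norm(d),"ang",np.degrees(np.arctan2(d[1],d[0])))
bar("top",im,(385,250,450,285),.134)
bar("top",im,(185,298,240,345),.194)
bar("scene",sc,(140,245,210,280),.125)
# body outlines
print("bottle base approx",onz("top",(281,180),0),onz("scene",(378,370),0), "neck", onz("top",(269,148),.2))
E
```

```text
top ((418.5123596191406, 266.77093505859375), (45.25825500488281, 8.87893009185791), 3.094058036804199) 218 [[0.5934, -0.1712, 0.134], [0.5861, -0.2579, 0.134]] mid [ 0.5897 -0.2145  0.134 ] len 0.08703418836489914 ang -94.85651002500668
top ((212.5505828857422, 322.1776428222656), (10.2835111618042, 49.04070281982422), 50.90614318847656) 392 [[0.5198, 0.1368, 0.194], [0.4665, 0.2054, 0.194]] mid [0.4931 0.1711 0.194 ] len 0.0868087957064925 ang 127.85275138631826
scene ((174.5281524658203, 265.6654357910156), (19.737398147583008, 53.087520599365234), 80.34010314941406) 295 [[0.5977, -0.2596, 0.125], [0.607, -0.1726, 0.125]] mid [ 0.6024 -0.2161  0.125 ] len 0.08748117126038225 ang 83.94479838340038
bottle base approx [0.8108676  0.05702965 0.        ] [0.8298885 0.0666705 0.       ] neck [0.81521197 0.06459464 0.2       ]
```

View pics/crop1.png

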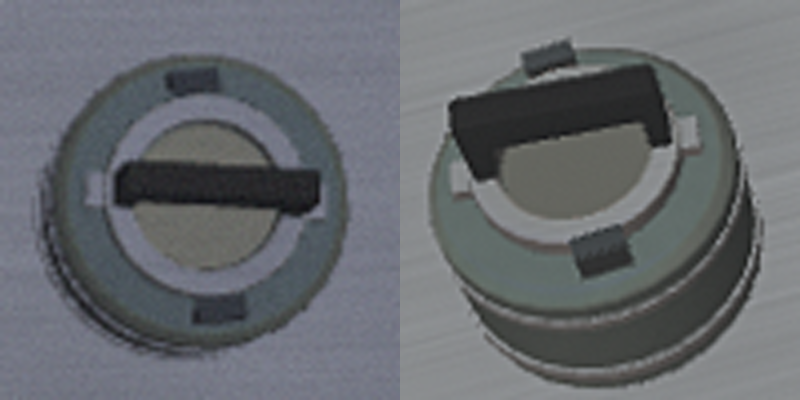

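The crop confirms the wide, squat can. Its bar lies about 80° from the hook line, the hooks being at top px (413,243) and (419,294). Clockwise turning takes the right end of the bar to the lower hook, about 1.40 rad. I'll lift and traverse over the tall canister.

>>> arm_command(rows=[[[85,0.1,-0.2,0.7,-0.5],[85,0.24,-0.7,0.7,-0.75],[85,0.24,-0.7,0,-0.75],[85,0.24,-0.7,0,-0.75],[85,0.24,-0.7,0,-0.75],[85,0.24,-0.7,0,-0.75],[85,0.24,-0.7,0,-0.75],[85,0.24,-0.7,0,-0.75],[85,0.24,-0.7,0,-0.75],[85,0.24,-0.7,0,-0.75]]], newtons=80)

```text
t: 1.35
eef_pos: [0.4364, 0.2127, 0.3151]
tool_rot: [-0.0, 0.499, 0.867, -0.0]
contact_force: [-0.8, 0.1, 0.5]
gripper_width: 0.998
grasp_force: 0.0
```

```bash
python3 - <<'E'
from h import *
im=cv2.imread("pics/top0.png");sc=cv2.imread("pics/scene0.png")
h=[onz("top",p,.096) for p in((413.2,243),(419.05,294.5))]
s=[onz("scene",p,.096) for p in((135+150/4,235+56/4),(135+201/4,235+250/4))]
for g in(h,s):
    d=g[0]-g[1];print(np.round(g,4).tolist(),(g[0]+g[1])/2,np.linalg.norm(d),np.degrees(np.arctan2(d[1],d[0])))
E
```

```text
[[0.6429, -0.2134, 0.096], [0.5392, -0.219, 0.096]] [ 0.59106363 -0.21621342  0.096     ] 0.10383480101516128 3.0794373850065866
[[0.5437, -0.2176, 0.096], [0.6497, -0.212, 0.096]] [ 0.59667853 -0.21482016  0.096     ] 0.10614534343745059 -177.00345590137582
```

>>> arm_command(rows=[[[85,0.26,-0.75,0,-0.85],[85,0.26,-0.75,0,-0.85],[85,0.26,-0.75,0,-0.85],[85,0.26,-0.75,0,-0.85],[85,0.26,-0.75,0,-0.85],[85,0.26,-0.75,-0.3,-0.85],[85,0.26,-0.75,-0.3,-0.85],[85,0.26,-0.75,-0.4,-0.85],[85,0.26,-0.75,-0.4,-0.86],[85,0.26,-0.4,-0.4,0]]])

```text
t: 2.6
eef_pos: [0.592, -0.2176, 0.2062]
tool_rot: [0.0, 0.737, 0.676, -0.001]
contact_force: [1.4, -0.1, 0.3]
gripper_width: 0.993
grasp_force: 0.0
```

>>> arm_command(rows=[[[85,0,0,0,0],[85,0,0,0,0],[85,0,0,0,0],[85,0,0,0,0],[85,0,0,0,0],[85,0,0,0,0],[85,0,0,0,0],[85,0,0,0,0],[85,0,0,0,0],[85,0,0,0,0]]])

```text
t: 3.85
eef_pos: [0.5923, -0.2147, 0.2073]
tool_rot: [-0.0, 0.736, 0.677, -0.0]
contact_force: [-0.5, -0.8, -0.5]
gripper_width: 0.992
grasp_force: 0.0
```

```bash
python3 - <<'E'
from h import *
o=get_obs();q=o["tool_rot"];print(o["eef_pos"],np.degrees(2*np.arctan2(q[2],q[1])),np.round(o["q"],2))
a=snap("top","pics/t2.png")[180:340,330:530];b=snap("scene","pics/s2.png")[150:350,90:290]
cv2.imwrite("pics/c2.png",np.hstack([cv2.resize(a,(450,360)),cv2.resize(b,(350,350))[:360] if 0 else cv2.resize(b,(350,360))]))
E
```

```text
[ 0.59232041 -0.21472157  0.20727913] 85.19393253506581 [-0.2   0.48  0.62  1.73 -0.32  1.04  0.45]
```

View pics/c2.png

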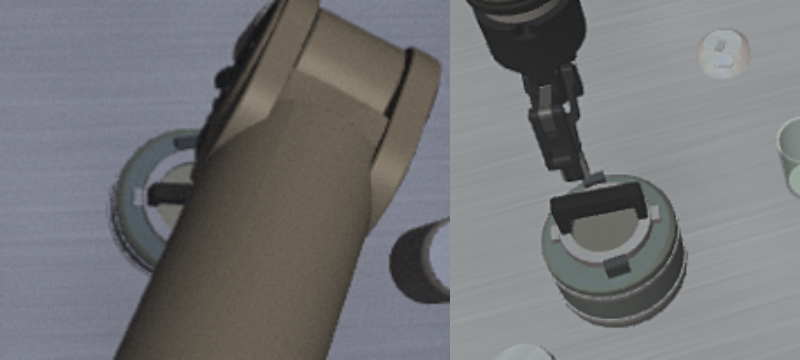

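The right half shows the fingers above the bar, at crop (565,150), with the bar at (597,203). The top view is hidden by the arm. Pose agrees with the measurement, so I descend and close.

>>> arm_command(rows=[[[85,0,0,-0.35,0],[85,0,0,-0.35,0],[85,0,0,-0.35,0],[85,0,0,-0.35,0],[85,0,0,-0.25,0],[85,0,0,0,0],[85,0,0,0,0],[85,0,0,0,0],[85,0,0,0,0],[85,0,0,0,0]]], newtons=40)

```text
t: 5.2
eef_pos: [0.5925, -0.2147, 0.1086]
tool_rot: [0.0, 0.736, 0.677, 0.0]
contact_force: [0.4, 0.2, -1.0]
gripper_width: 0.994
grasp_force: 0.0
```

>>> arm_command(rows=[[[60,0,0,0,0],[40,0,0,0,0],[30,0,0,0,0],[20,0,0,0,0],[10,0,0,0,0],[5,0,0,0,0],[5,0,0,0,0],[5,0,0,0,0],[5,0,0,0,0],[5,0,0,0,0]]], newtons=40)

```text
t: 6.45
eef_pos: [0.5932, -0.2148, 0.1085]
tool_rot: [0.001, 0.736, 0.677, 0.0]
contact_force: [6.4, -1.5, -1.4]
gripper_width: 0.18
grasp_force: 44.7
```

```bash
python3 - <<'E'
from h import *
o=get_obs();q=o["tool_rot"];print(o["eef_pos"],np.degrees(2*np.arctan2(q[2],q[1])),o["torque"],o["contact_force"],o["gripper_width"]*85.4,np.round(o["q"],2))
E
```

```text
[ 0.59315363 -0.21476482  0.10853592] 85.21490740999225 [-0.1585139  -0.89889042  0.07578333] [ 6.43661238 -1.45045131 -1.3974602 ] 15.398932283208934 [-0.15  0.6   0.56  1.8  -0.4   0.86  0.51]
```

The bar is gripped, at 15.4 mm. Now I turn clockwise with an 80 N grip.

>>> arm_command(rows=[[[5,0.01,0,0,0],[5,0.01,0,0,-0.5],[5,0,0,0,-0.9],[5,0,0,0,-0.9],[5,0,0,0,-0.9],[5,0,0,0,-0.9],[5,0,0,0,-0.9],[5,0,0,0,-0.9],[5,0,0,0,-0.9],[5,0,0,0,-0.9]]], newtons=80)

```text
t: 7.7
eef_pos: [0.5947, -0.2154, 0.1086]
tool_rot: [0.001, 0.907, 0.42, 0.001]
contact_force: [5.9, -3.3, -1.7]
gripper_width: 0.17
grasp_force: 78.7
```

```bash
python3 - <<'E'
from h import *
o=get_obs();q=o["tool_rot"];print(o["eef_pos"],np.degrees(2*np.arctan2(q[2],q[1])),o["torque"],o["contact_force"],o["gripper_width"]*85.4,np.round(o["q"],2))
E
```

```text
[ 0.59468537 -0.21537036  0.10864191] 49.69354618942622 [-0.48324114 -1.06767769  0.30053763] [ 5.88427232 -3.32469754 -1.68739235] 14.545990067895106 [-0.25  0.65  0.72  1.8  -0.53  0.89  0.  ]
```

>>> arm_command(rows=[[[5,0,0,0,-0.9],[5,0,0,0,-0.9],[5,0,0,0,-0.9],[5,0,0,0,-0.9],[5,0,0,0,-0.9],[5,0,0,0,-0.9],[5,0,0,0,-0.9],[5,0,0,0,-0.9],[5,0,0,0,-0.9],[5,0,0,0,-0.9]]])

```text
t: 8.95
eef_pos: [0.5957, -0.217, 0.1087]
tool_rot: [0.003, 0.997, 0.073, 0.002]
contact_force: [10.6, -8.4, -8.1]
gripper_width: 0.169
grasp_force: 78.0
```

```bash
cat > o.py <<'E'
from h import *
o=get_obs();q=o["tool_rot"];print(o["t"],o["eef_pos"],np.degrees(2*np.arctan2(q[2],q[1])),o["torque"],o["contact_force"],o["gripper_width"]*85.4,np.round(o["q"],2))
E
python3 o.py
```

```text
8.95 [ 0.59565732 -0.21699176  0.10868316] 8.407349851320305 [-1.37517854 -1.9846901   0.3348534 ] [10.62449872 -8.36712736 -8.08264231] 14.466383279432698 [-0.36  0.73  0.9   1.81 -0.69  0.95 -0.58]
```

>>> arm_command(rows=[[[5,0.01,-0.01,0,-0.3],[5,0.01,-0.01,0,-0.3],[5,0,0,0,-0.3],[5,0,0,0,-0.3],[5,0,0,0,-0.2],[5,0,0,0,-0.2],[5,0,0,0,-0.2],[5,0,0,0,0],[5,0,0,0,0],[5,0,0,0,0]]])

```text
t: 10.2
eef_pos: [0.5957, -0.2173, 0.1087]
tool_rot: [0.002, 1.0, 0.005, 0.001]
contact_force: [4.7, -7.1, -3.2]
gripper_width: 0.168
grasp_force: 89.5
```

```bash
python3 o.py
```

```text
10.2 [ 0.59568242 -0.21729339  0.10870077] 0.5752625317989276 [-1.0141863  -0.99501731  2.08061838] [ 4.68169763 -7.14075829 -3.18157949] 14.325568341249822 [-0.37  0.74  0.93  1.81 -0.72  0.97 -0.7 ]
```

Moment about z jumped from 0.33 to 2.08 N m, so the ring is against its stop. Now release and lift.

>>> arm_command(rows=[[[25,0,0,0,0],[45,0,0,0,0],[70,0,0,0,0],[85,0,0,0,0],[85,0,0,0,0],[85,0,0,0,0],[85,0,0,0.2,0],[85,0,0,0.4,0],[85,0,0,0.6,0],[85,0,0,0.6,0]]])

```text
t: 11.45
eef_pos: [0.5946, -0.2161, 0.2182]
tool_rot: [0.0, 1.0, 0.003, 0.0]
contact_force: [-0.2, -1.0, 0.0]
gripper_width: 0.996
grasp_force: 0.0
```

>>> arm_command(rows=[[[85,0,0,0.7,0],[85,0,0,0.7,0],[85,-0.3,0.5,0.3,0],[85,-0.3,0.5,0,0],[85,-0.3,0.5,0,0],[85,-0.3,0.5,0,0],[85,-0.2,0.5,0,0],[85,0,0.2,0,0],[85,0,0,0,0],[85,0,0,0,0]]])

```text
t: 12.7
eef_pos: [0.511, -0.0553, 0.3187]
tool_rot: [0.0, 1.0, 0.003, 0.0]
contact_force: [-0.9, 0.3, 0.4]
gripper_width: 0.996
grasp_force: 0.0
```

```bash
python3 o.py; python3 - <<'E'
from h import *
t=snap("top","pics/t3.png");s=snap("scene","pics/s3.png")
cv2.imwrite("pics/c3.png",np.hstack([cv2.resize(t[205:335,350:480],(400,400),interpolation=2),cv2.resize(s[225:335,130:240],(400,400),interpolation=2)]))
E
```

```text
12.7 [ 0.51104207 -0.05528612  0.31867563] 0.30423947081224473 [-0.09051372  0.06553862  0.03725535] [-0.88754521  0.28542373  0.36804467] 85.09920018390955 [-1.09  0.34  1.37  1.88 -0.35  1.22 -1.17]
```

View pics/c3.png

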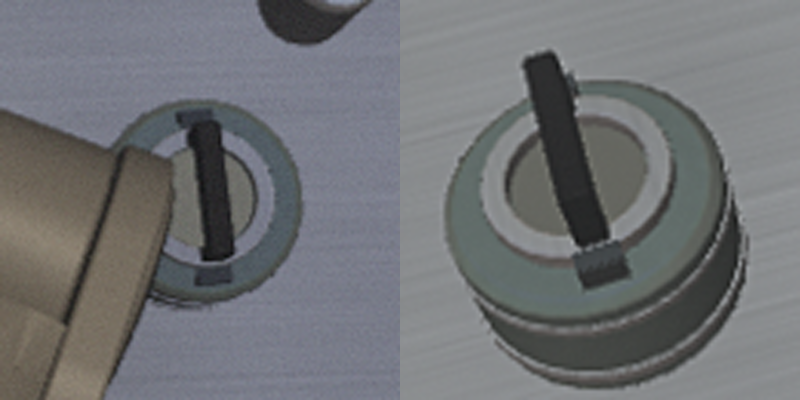

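View pics/s3.png

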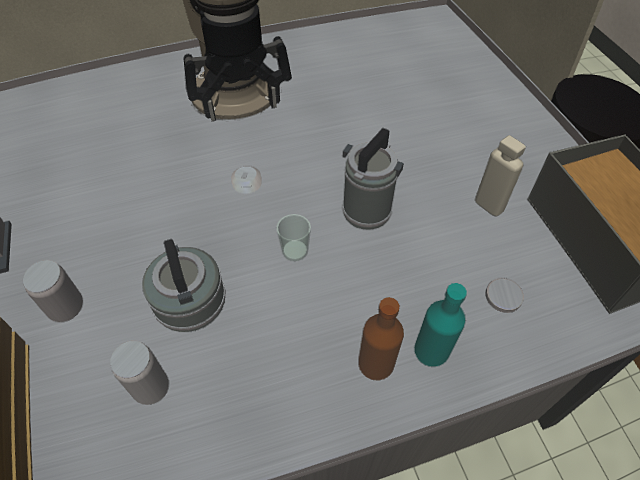

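The bar (top crop, (205,125) to (218,255)) is in line with both hooks at (196,117) and (213,275), to within about 0.5°, with the lugs hidden beneath them. The tall canister's ring and the brown bottle at (380,340) are unchanged, and the arm is clear.

```bash
python3 -c "
from station import job
print(job.hand_in())"
```

```text
the job is handed in; nothing more can be done
None
```

I turned the squat canister's ring clockwise to its stop, with the lugs under the hooks, let go and handed the job in at about 13 s; the tall canister's ring and the brown bottle look unmoved in the last picture.

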